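Pin the gap sleeve of the noodle roller

ROBOT

A 6-joint arm with a two-finger parallel gripper is mounted at the origin on a cart in front of the work surface, level with it; the furniture and walls round the work are solid. World frame = base frame: x ahead of the robot, y to its left, z up, the work surface at z = 0. Lengths are in mm, angles in rad, forces in N, time in s.
With the tool pointing down it reaches from about 275 to 750 mm from the base axis. Payload 10.2 kg.
Tool frame: the origin (TCP) lies midway between the tips of the shut fingers; the grasp point (between the pads) lies 19 mm behind it (ctrl.tcp_to_grasp is the z of the grasp point in the tool frame, in mm); z points along the fingers, y is the direction in which the jaws open and shut (so a half turn about z gives the same grasp; the last joint's range is limited). The gripper opens to 85 mm and grips with 20 to 120 N. Pads are 22 mm wide; open, the fingers measure 114 mm over their backs; the gripper's body (76 mm by 85 mm) begins 54 mm behind the grasp point. The pads swing forward as they close: fully open they stand 13 mm farther back than shut.
Start: joints at [0.899, 0.313, 1.498, -0, 1.331, -0.223], TCP at [227.802, 473.009, 231.294] pointing down, gripper open.
Joint ranges: [-2.94, 2.94], [-0.97, 2.17], [0.19, 2.56], [-1.23, 4.37], [0.02, 3.11], [-2.88, 2.88]. Speed limits (rad/s): [2.39, 2.39, 3.01, 3.14, 3.14, 3.14].

INTERFACE

Orientations are given as a unit quaternion [w, x, y, z].
In Python, from rig import sensors, capture, order, ctrl gives the robot as it stands. The module is installed in compiled form; this text tells all that it offers.
- The arm moves only by the tool play_rows, never from a script. Its argument "deltas" is a list of rows, each a list of 7 numbers: the shift along the world's x, y, z in units of 40 mm (1.0 is 40 mm), then the turn, a rotation vector about the world's x, y, z in units of 6 degrees (1.0 is 6 degrees), then the opening, from -1 (shut) to 1 (fully open). A call has 1 to 8 rows; each row shifts and turns the commanded pose from where the row before left it; what a row does not reach is not made up. A row lasts 1/12 s, in which the tool goes at most 41.7 mm and 7.16 degrees, less where a joint would pass 70% of its speed; a pose out of reach is approached as far as the arm can. A call is refused whole if a number of a shift passes 1 or a number of a turn 1, either way. A call with a gripper value outside its range is refused whole. The fingers move at their own pace and stop on an object; "squeeze" is the grip in N (left out, the last holds). Time passes only in rows, so rows that do not move let the fingers close. It gives the time, the measured TCP pose, the force and the opening at its end, in the units of the state.
- sensors.sense(): the state, without advancing time (a new reading comes with each control period).
- capture(name): name is "scene" or "top"; returns a dict with "pixels" (384x512x3 uint8, red, green, blue), "z_map" (384x512 float32, mm along the optical axis (not along the pixel's ray), 0 where there is no reading), "fx", "fy", "cx", "cy" (pixels), "eye" and "rotation" of the camera in the world. Camera axes: x right, y down, z forward; pixel columns grow to the right and rows downward; lengths in mm; the calibration is good to about 2 mm. A picture is of the moment at which its call begins.
- order.finish_job(): hands the job in, once; it reports no verdict.
The state is a dict: "time_s": time; "joints": joint angles; "dq": joint speeds; "tau": joint torques, N m; "eef_pos": TCP position; "ee_rot": TCP orientation; "force": force on the tool from outside, world axes, zero at the start; "wrist_torque": the same for the moment, N m; "grip_width": opening from 0.0 (shut) to 1.0 (fully open).
Only numpy, scipy, OpenCV 4.12 (cv2) and the standard library are available. Lean on these libraries where they do the work, as an engineer would, in place of code of your own. Each camera call takes 0.05 s, during which the arm holds its last target. There are 200 camera calls.

TASK

The noodle roller has been cleaned and its gap sleeve now turns loosely in the lock housing. Take the long lock pin from the wooden block, stand it in the housing's guide bore, spin the sleeve by its thumbwheel until one of its hidden cross-holes comes under the pin, and press the pin through until its flange sits flush on the housing. Feel for it gently: force neither the pin against the sleeve nor the wheel against the pin, and leave the short crank pin in its hole and the timer and tape roll in their places.

Things in the scene. Friction and masses are not known exactly. Their poses are not given: they have to be found in the camera images.
- noodle_roller: Bench noodle roller, bolted down: two steel rollers between aluminium cheeks on a base 150 x 190 mm, nothing higher than 135 mm. Origin on the worktop under the axis of the gap sleeve, midway between the cheeks; z up, y along the rollers and the gap sleeve (to the left, towards the lock housing), x away from the operator.
- guide_mouth (a point): Centre of the mouth of the vertical guide bore (12 mm wide, 24 mm deep) in the top of the lock housing, an aluminium block 56 x 34 mm in plan at the sleeve's left end; x 0, y 85, z 120 mm in the roller's frame. While no cross-hole is in line, a pin put in here stands on the sleeve by itself, leaning a little, its flange about 60 mm above the mouth.
- sleeve_centre (a point): Point on the gap sleeve's axis under the guide bore, 44 mm under its mouth. The sleeve, a steel bush 36 mm in diameter, is cross-drilled here both ways, 12 mm wide, straight through: a hole lines up at every quarter turn. Their angle is hidden and unmarked, at the start 24 degrees or more out of line. When a hole comes under the pin, the pin drops in by 4 to 45 mm and then blocks the wheel.
- lower_bore (a point): Point in the lower bore (12 mm wide, in line with the guide bore, closed 100 mm under the mouth), 70 mm under the mouth, where a spring plunger meets the pin's foot: the pin does not sink past it by its own weight and must be pushed the last 15 mm or so with about 5 to 20 N. The plunger then holds it.
- wheel_axle (a point): Centre of the black ribbed thumbwheel (76 mm in diameter, 16 mm thick) at the sleeve's right end; x 0, y -122, z 76 mm in the roller's frame, axle along y. Sleeve, front roller and wheel turn as one, either way without end; 2 N at the rim turns them, and a blocking pin feels 4 times the rim force. Pinch the rim's flat faces from above: 54 mm free to the cheek (20 mm shaft there), outer side free.
- lock_pin: The long steel lock pin, standing in either hole of the wooden block. Origin at the centre of its lower tip, z along the pin to its head. Shank 10 mm in diameter, 86 mm long, tapered to 5 mm over its last 3.5 mm; above it a flange 22 mm in diameter, 3 mm thick, and a round grip 14 mm in diameter, 28 mm tall (117 mm in all). About 70 g.
- lock_pin_flange (a point): Centre of the underside of the lock pin's flange, 86 mm above its tip.
- crank_pin: The short steel pin of the crank, standing in the other hole of the block: the same flange and grip, but a shank of only 46 mm. Not needed now. Origin at its lower tip.
- pin_block: Wooden block 124 x 56 x 45 mm with two holes, 12 mm wide and 38 mm deep, 70 mm apart along its x axis. Origin at the centre of its underside. It does not move.
- timer: Kitchen timer, 58 mm across, 46 mm tall, a loose bystander to the right of the thumbwheel. Origin at the centre of its underside.
- tape_roll: Roll of brown tape lying flat, 94 mm across, 48 mm tall, a loose bystander behind the roller. Origin at the centre of its underside.
Things that resemble listed ones, but are neither listed nor needed, are in the scene too. Leave any blue or orange look-alike of the crank_pin alone.

How it is judged (in metres and radians):
At the end, for the whole second after the job is handed in: The lock pin stands upright (within 6 degrees) through the guide bore, a cross-hole of the sleeve and the lower bore, its flange within 3 mm of the housing's top and its tip within 4 mm of the bore's centre line, at rest and released; the crank pin still stands in the block (z of lock_pin_flange in the frame of guide_mouth below 0.003 m and horizontal distance between lock_pin and guide_mouth below 0.004 m and angle between lock_pin's own z axis and vertical below 0.1 rad and linear speed of lock_pin below 0.01 m/s and z of crank_pin in the frame of pin_block below 0.012 m and angle between crank_pin's own z axis and vertical below 0.15 rad); the robot touches nothing.
It fails at once if the lock pin is forced against the noodle roller or its sleeve with more than 80 N (contact force between lock_pin and noodle_roller above 80 N).
It fails at once if the timer or the tape roll is shifted by more than 4 cm, or the crank pin is taken out (distance of any of timer, tape_roll from where it was at the start of the episode above 0.04 m or distance of crank_pin from where it was at the start of the episode above 0.03 m).
It also fails if it takes over 64 s, if anything falls off the work surface, if the arm or the gripper's body presses on something with over 40 N, if the wrist force passes 120 N, or if a joint passes its speed limit or range.

## Working session

There is one attempt and no reset: what is moved stays moved. The work goes in short steps, Python scripts to look and compute and a tool call to move; the robot and the scene stay as the last step left them, time stands still between calls to the robot, and variables do not carry over. Pictures are saved under pics/ and viewed, about 8 in all and at most 12, crops included, and the job is handed in when it is done.

Besides the shell and the picture viewer there is one more tool, called after "Request:" as name([rows], argument=value, ...), one row to a line, values as JSON. play_rows: Moves the arm, as the interface text tells. Its arguments: {"type":"object","properties":{"deltas":{"type":"array","items":{"type":"array","items":{"type":"number"}}},"squeeze":{"type":"number"}},"required":["deltas"]}

```bash
mkdir -p pics; cat > h.py <<'E'
import numpy as np, cv2
from rig import sensors, capture, order, ctrl
def cloud(c):
    z=c["z_map"].astype(float); v,u=np.mgrid[:z.shape[0],:z.shape[1]]
    p=np.stack([(u-c["cx"])/c["fx"]*z,(v-c["cy"])/c["fy"]*z,z],-1)
    w=p@np.array(c["rotation"]).T+np.array(c["eye"]); w[z==0]=np.nan
    return w
def ray(c,u,v,h):
    d=np.array(c["rotation"])@np.array([(u-c["cx"])/c["fx"],(v-c["cy"])/c["fy"],1.]); e=np.array(c["eye"])
    return e+d*(h-e[2])/d[2]
def proj(c,p):
    q=np.array(c["rotation"]).T@(np.array(p)-np.array(c["eye"])); return c["fx"]*q[0]/q[2]+c["cx"],c["fy"]*q[1]/q[2]+c["cy"]
def save(c,name,box=None,s=1):
    im=c["pixels"][...,::-1]
    if box: im=im[box[1]:box[3],box[0]:box[2]]
    cv2.imwrite("pics/"+name,cv2.resize(im,None,fx=s,fy=s,interpolation=cv2.INTER_CUBIC))
E
python3 - <<'E'
from h import *
import pickle
cs={n:capture(n) for n in("scene","top")}
pickle.dump(cs,open("c0.pkl","wb"))
for n,c in cs.items(): save(c,n+"0.png",s=1.5); print(n,c["eye"],c["rotation"],c["fx"],c["cx"],c["cy"])
print(sensors.sense(),ctrl.tcp_to_grasp)
E
```

```text
scene [184.06912337 794.4853453  568.87360001] [ 0.10804806 -0.18278116  0.83384913 -0.50952163] 364.3317716634274 253.73905094352398 198.62506004452734
top [ 382.97055087   21.02176784 1140.07739984] [-0.06233127  0.71137119 -0.69789308  0.05487339] 418.94088308501114 263.7513463422123 193.04241873178097
{'time_s': 0.1, 'joints': array([ 8.98560769e-01,  3.13394295e-01,  1.49833723e+00, -6.05987636e-06,
        1.33098117e+00, -2.23421842e-01]), 'dq': array([ 7.15555381e-04, -3.35500526e-03, -3.05514392e-03,  8.36732226e-05,
        2.02917611e-03,  6.78344928e-04]), 'tau': array([ 2.69124794e-03, -4.12898934e+01, -2.60140228e+01, -1.02023962e-04,
        3.03885572e-03, -7.94767431e-06]), 'eef_pos': array([227.6804098 , 472.82070622, 230.8011585 ]), 'ee_rot': array([-2.39842517e-04,  2.22527394e-01,  9.74926277e-01, -5.06072954e-04]), 'force': array([0.27307316, 0.55789316, 0.5856748 ]), 'wrist_torque': array([-0.00164451, -0.02999275, -0.03028864]), 'grip_width': 0.9989904564761654} -18.700000000000003
```

```bash
python3 - <<'E'
s=open('h.py').read()
s=s.replace('np.array(c["rotation"])','RM(c)').replace("def cloud","from scipy.spatial.transform import Rotation as R\ndef RM(c):\n    q=c['rotation']; return R.from_quat([q[1],q[2],q[3],q[0]]).as_matrix()\ndef cloud",1)
open('h.py','w').write(s)
E
```

```text
(no output)
```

View pics/scene0.png

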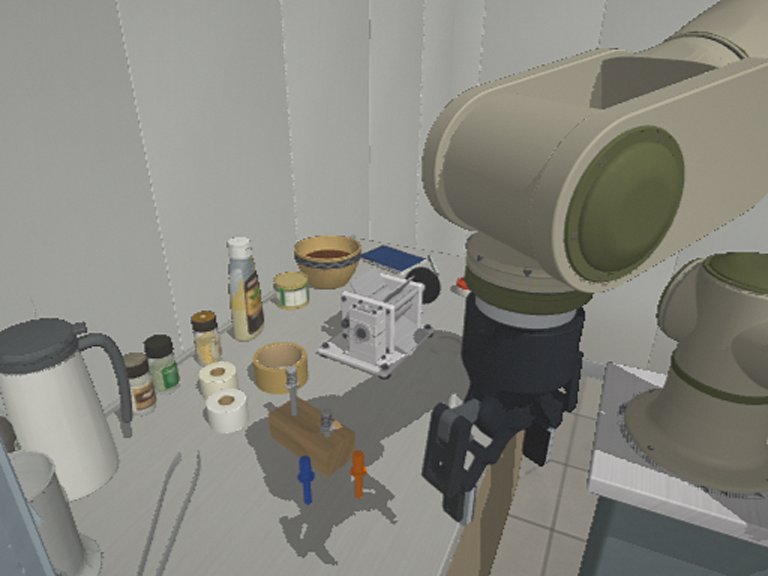

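View pics/top0.png

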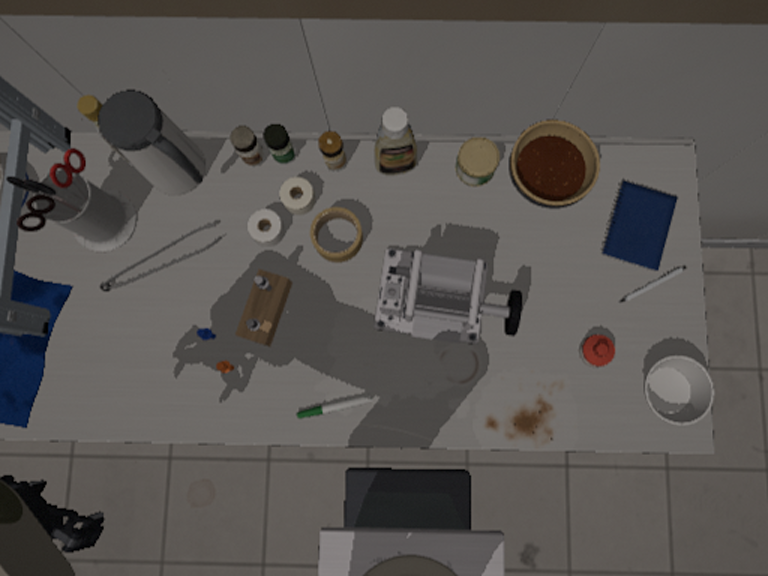

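Scene: block at (312,437), tall pin (290,377), short pin (328,423), blue (306,478) and orange (358,470) look-alikes; roller at (375,320), its housing nearest the camera. Top: tall pin (261,282), short pin (253,324), roller (430,293), wheel (513,312), red timer (598,350), tape roll (337,234).

```bash
python3 - <<'E'
from h import *
import pickle
cs=pickle.load(open("c0.pkl","rb"))
a,b=cs["scene"],cs["top"]
i1=cv2.resize(a["pixels"][...,::-1][215:350,160:270],None,fx=3.6,fy=3.6,interpolation=cv2.INTER_CUBIC)
i2=cv2.resize(b["pixels"][...,::-1][160:240,145:210],None,fx=6,fy=6,interpolation=cv2.INTER_CUBIC)
h=486; i1=i1[:h]; i2=cv2.copyMakeBorder(i2,0,h-480,0,0,0); cv2.imwrite("pics/pins.png",np.hstack([i1,i2[:h]]))
i=cv2.resize(b["pixels"][...,::-1][155:235,245:355],None,fx=7,fy=7,interpolation=cv2.INTER_CUBIC); cv2.imwrite("pics/roller.png",i)
W=cloud(b)
for nm,(u0,v0,u1,v1),(z0,z1) in [("lock",(165,180,185,200),(115,135)),("lockflange",(165,180,185,200),(85,100)),("crank",(160,205,180,225),(74,95)),("block",(150,170,200,240),(40,50)),("housing",(245,160,290,230),(112,128)),("wheel",(325,185,355,230),(60,120)),("top",(245,160,330,230),(126,140))]:
    p=W[v0:v1,u0:u1]; m=(p[...,2]>z0)&(p[...,2]<z1); q=p[m]
    if len(q)<3: print(nm,len(q)); continue
    r=cv2.minAreaRect(q[:,:2].astype(np.float32)); print(nm,len(q),q.mean(0).round(1),np.round(r[0],1),np.round(r[1],1),round(r[2],1))
E
```

```text
lock 29 [564.4 259.7 125.1] [564.7 260. ] [12.9 12. ] 46.0
lockflange 23 [563.1 257.9  98.2] [562.8 259.2] [16. 20.] 40.1
crank 30 [497.4 279.6  84.4] [497.6 279.8] [12.2 12.7] 90.0
block 796 [529. 269.  47.] [531.5 270.4] [ 57.3 124.3] 72.9
housing 665 [557.2  17.  118.8] [566.7  15.5] [108.5  89. ] 0.5
wheel 372 [ 522.1 -154.8   97.7] [ 524.9 -146.6] [51.3 76.2] 84.5
top 279 [567.5 -46.4 132. ] [565.1 -29.5] [121.8  88.9] 82.5
```

View pics/pins.png

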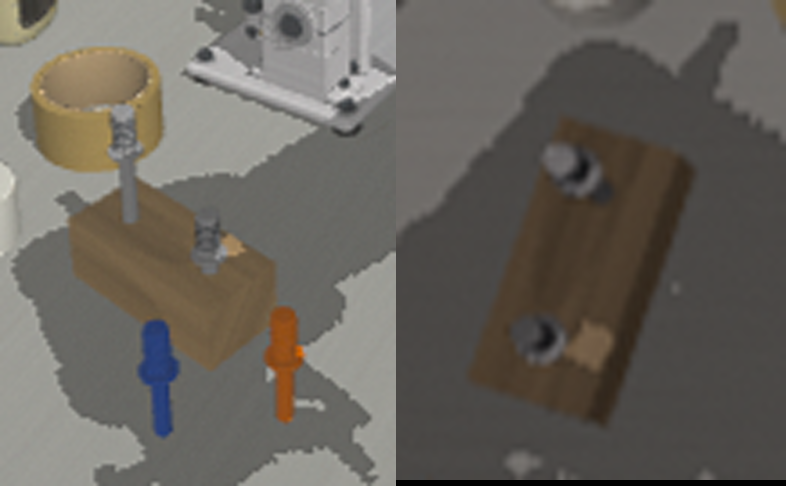

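View pics/roller.png

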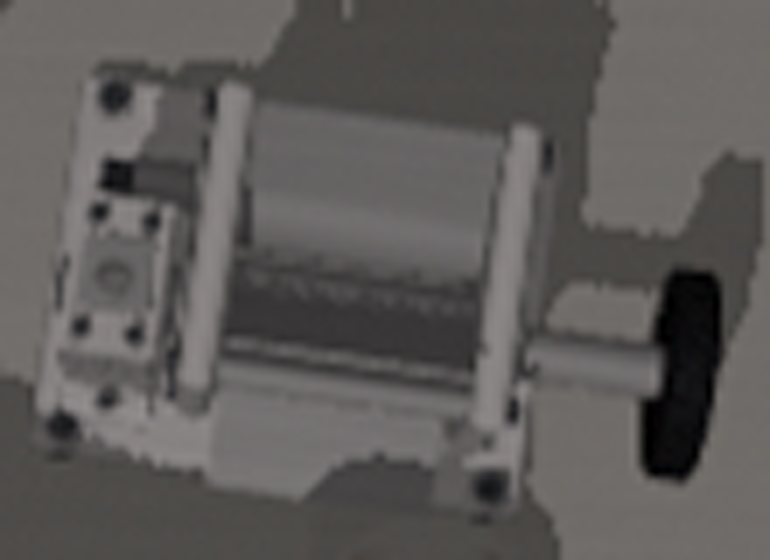

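Crop: left pin (123,160) shows a long bare shank = lock pin; right pin (207,240) sits with its flange near the block = crank pin; blue/orange free-standing ones are look-alikes. Guide bore in the roller crop at (115,276), i.e. top pixel (261.4,194.4).

```bash
python3 - <<'E'
from h import *
import pickle
cs=pickle.load(open("c0.pkl","rb"))
b=cs["top"]; a=cs["scene"]
W=cloud(b)
print("bore",ray(b,261.4,194.4,120))
p=W[180:212,250:272]; m=(p[...,2]>114)&(p[...,2]<126); 
n,l,st,ce=cv2.connectedComponentsWithStats(m.astype(np.uint8)); k=1+st[1:,4].argmax(); q=p[l==k]
r=cv2.minAreaRect(q[:,:2].astype(np.float32)); print("housing",len(q),q.mean(0),r)
# dark circle
g=cv2.cvtColor(b["pixels"],cv2.COLOR_RGB2GRAY); print(g[188:201,254:270])
# wheel
p=W[185:230,330:355].reshape(-1,3); q=p[(p[:,2]>85)&(p[:,2]<125)]
hz=q[q[:,2]>108]; print("wheel hi",len(hz),hz.mean(0),q[:,2].max())
c=b["pixels"].max(2)
r=cv2.minAreaRect(q[:,:2].astype(np.float32)); print(len(q),q.mean(0),r)
# cheeks: top edges z ~ 125-140
p=W[160:235,245:330]; 
for z0 in (128,):
    mm=((p[...,2]>z0)&(p[...,2]<140)).astype(np.uint8); n,l,st,ce=cv2.connectedComponentsWithStats(mm)
    for k in range(1,n):
        if st[k,4]>30: q=p[l==k]; print("cheek",st[k,4],q.mean(0),cv2.minAreaRect(q[:,:2].astype(np.float32)))
# base plate
# scene wheel/housing
Wa=cloud(a); p=Wa.reshape(-1,3); q=p[(abs(p[:,2]-120)<5)&(abs(p[:,0]-548)<60)&(abs(p[:,1]-60)<70)]
print("scene housing",len(q))
q=Wa[160:205,270:295].reshape(-1,3); q=q[(q[:,2]>40)&(q[:,1]<-90)]; print("scene wheel",len(q),q.mean(0),q.min(0),q.max(0))
E
```

```text
bore [550.20873026  39.26105316 120.        ]
housing 288 [550.21585857  40.70996733 119.95977765] ((550.8300170898438, 40.7445182800293), (34.008121490478516, 56.38667297363281), 82.60452270507812)
[[123 131 128 118  99 118 100  90 110 113 116  92  71 105 131  93]
 [124 130 126 106 100  99  99  98  95  94  94  93  89 110 131  85]
 [122 130 123 105 101 101 101 101 101 101 101 101 100 104 122  85]
 [ 97 126 118 103 102 100  97  96 100 100 102 100  99 123 121  84]
 [ 75 122 116 105 102  87  80  79  85  94 100 100  97 126 118  79]
 [ 90 125 113 104  94  71  70  74  71  82  98 102  97 127 109  66]
 [106 128 110 103  88  74  84  87  87  79  96 102  97 127 105  66]
 [120 128 107 102  96  83  83  88  84  86  98 101  94 127  99  66]
 [120 125 106 101 102  93  87  85  81  93 100 102  92 128  91  65]
 [124 120 105 102 103 104  99  93  92 100 101 101  88 119  90  69]
 [124 118 114 109 101 102  99  98 101 103 103 101  85 113  87  69]
 [128 114 110 103 113 118 115 113 108 113 100 108 112 116  82  63]
 [131  95  69  74 126 135 131 131 124 125  96 101 130 111  72  59]]
wheel hi 130 [ 524.72083403 -164.14670049  113.61494999] 121.44333262473924
280 [ 521.99328867 -159.31793421  103.51833111] ((524.9522705078125, -152.78575134277344), (39.02424621582031, 74.86441040039062), 84.46894073486328)
cheek 133 [602.00704302 -51.87013994 132.90331898] ((601.6837158203125, -51.31304931640625), (86.77488708496094, 9.881839752197266), 83.06433868408203)
cheek 102 [522.28228462 -42.32497759 133.05899962] ((523.0247192382812, -41.752437591552734), (86.1366195678711, 9.013492584228516), 82.74109649658203)
scene housing 242
scene wheel 340 [ 515.16604768 -153.17285627   89.82635064] [ 486.57183359 -172.36601741   41.58717839] [561.41560476 -90.12112525 118.23065006]
```

Request:
play_rows([
  [0.7, -0.444, 0, 0, 0, -0.993, 1],
  [0.7, -0.444, 0, 0, 0, -0.993, 1],
  [0.7, -0.444, 0, 0, 0, -0.993, 1],
  [0.7, -0.444, 0, 0, 0, -0.993, 1],
  [0.7, -0.444, 0, 0, 0, -0.993, 1],
  [0.7, -0.444, 0, 0, 0, -0.993, 1],
  [0.7, -0.444, 0, 0, 0, -0.993, 1],
  [0.7, -0.444, 0, 0, 0, -0.993, 1],
], squeeze=50)

```text
time_s: 0.77
eef_pos: [452.9, 329.7, 231.0]
ee_rot: [-0.0, 0.6, 0.8, -0.0]
force: [0.0, -0.5, 0.0]
grip_width: 1.003
```

Request:
play_rows([
  [0.7, -0.444, 0, 0, 0, -0.993, 1],
  [0.7, -0.444, -0.3, 0, 0, -0.993, 1],
  [0.7, -0.444, -0.3, 0, 0, -0.993, 1],
  [0.7, -0.444, -0.4, 0, 0, -0.993, 1],
  [0, 0, 0, 0, 0, 0, 0.2],
  [0, 0, 0, 0, 0, 0, 0.2],
])

```text
time_s: 1.27
eef_pos: [564.2, 258.7, 189.5]
ee_rot: [-0.001, 0.751, 0.661, -0.001]
force: [-0.4, -0.2, 1.1]
grip_width: 0.747
```

Request:
play_rows([
  [0.015, 0.03, -0.8, 0, 0, 0, 0],
  [0, 0, -0.8, 0, 0, 0, -0.2],
  [0, 0, -0.6, 0, 0, 0, -0.2],
  [0, 0, -0.05, 0, 0, 0, -0.2],
  [0, 0, 0, 0, 0, 0, -0.2],
])

```text
time_s: 1.68
eef_pos: [563.6, 261.7, 101.3]
ee_rot: [-0.0, 0.75, 0.662, -0.001]
force: [-0.6, 0.3, 1.1]
grip_width: 0.398
```

```bash
python3 - <<'E'
from h import *
c=capture("scene"); s=sensors.sense(); print(s["eef_pos"],s["force"],s["grip_width"])
u,v=map(int,proj(c,[565,260,110])); print(u,v)
save(c,"near.png",(u-50,v-45,u+50,v+45),6)
E
```

```text
[564.55127666 261.82383043 102.89363975] [-0.59890392  0.58097137  0.65415394] 0.39482537018678815
194 251
```

View pics/near.png

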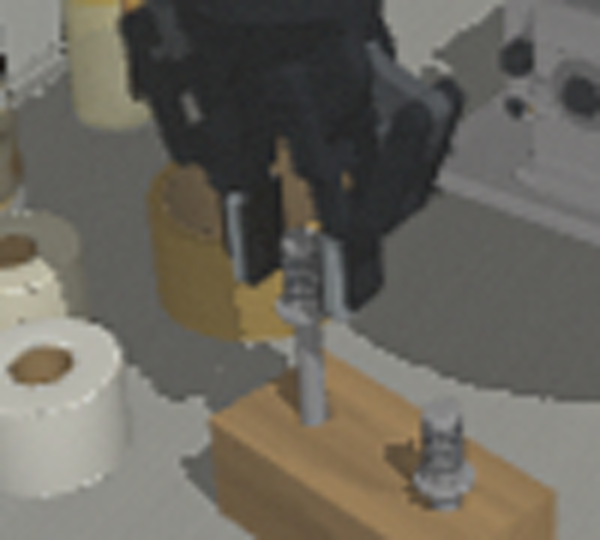

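The pin's grip (300,265) stands between the two pads (245,260)/(345,300), flange just below the tips. Closing.

Request:
play_rows([
  [0, -0.04, -0.07, 0, 0, 0, -0.4],
  [0, 0, 0, 0, 0, 0, -1],
  [0, 0, 0, 0, 0, 0, -1],
  [0, 0, 0, 0, 0, 0, -1],
  [0, 0, 0, 0, 0, 0, -1],
  [0, 0, 0, 0, 0, 0, -1],
])

```text
time_s: 2.23
eef_pos: [565.0, 259.7, 100.0]
ee_rot: [0.001, 0.75, 0.661, 0.001]
force: [-0.4, -0.7, 6.1]
grip_width: 0.141
```

Request:
play_rows([
  [0, 0, 0.4, 0, 0, 0, -1],
  [0, 0, 0.7, 0, 0, 0, -1],
  [0, 0, 0.8, 0, 0, 0, -1],
  [0, 0, 0.8, 0, 0, 0, -1],
  [0, 0, 0.7, 0, 0, 0, -1],
  [0, 0, 0, 0, 0, 0, -1],
])

```text
time_s: 2.73
eef_pos: [566.1, 260.0, 241.1]
ee_rot: [0.002, 0.75, 0.661, 0.005]
force: [0.5, 0.7, 0.0]
grip_width: 0.141
```

Request:
play_rows([
  [0, -0.6, 0, 0, 0, 0, -1],
  [-0.05, -0.8, 0, 0, 0, 0, -1],
  [-0.05, -0.8, 0, 0, 0, 0, -1],
  [-0.05, -0.8, 0, 0, 0, 0, -1],
  [-0.05, -0.8, 0, 0, 0, 0, -1],
  [-0.05, -0.8, 0, 0, 0, 0, -1],
  [-0.05, -0.55, 0, 0, 0, 0, -1],
  [0, 0, 0, 0, 0, 0, -1],
])

```text
time_s: 3.4
eef_pos: [552.1, 49.9, 234.2]
ee_rot: [0.0, 0.751, 0.66, -0.001]
force: [-0.4, -0.2, -0.2]
grip_width: 0.142
```

```bash
python3 - <<'E'
from h import *
import pickle
a,b=capture("scene"),capture("top"); pickle.dump((a,b),open("c1.pkl","wb")); s=sensors.sense(); print(s["eef_pos"],s["ee_rot"],s["force"],s["grip_width"])
u,v=map(int,proj(a,[550,40,160])); print(u,v)
save(a,"hold.png",(u-50,v-45,u+50,v+45),6)
E
```

```text
[552.32179198  53.14818351 234.35897191] [-1.93469957e-04  7.50628907e-01  6.60724002e-01  2.50028849e-05] [ 0.54641924  0.96095749 -0.58121723] 0.1375155901439435
245 190
```

View pics/hold.png

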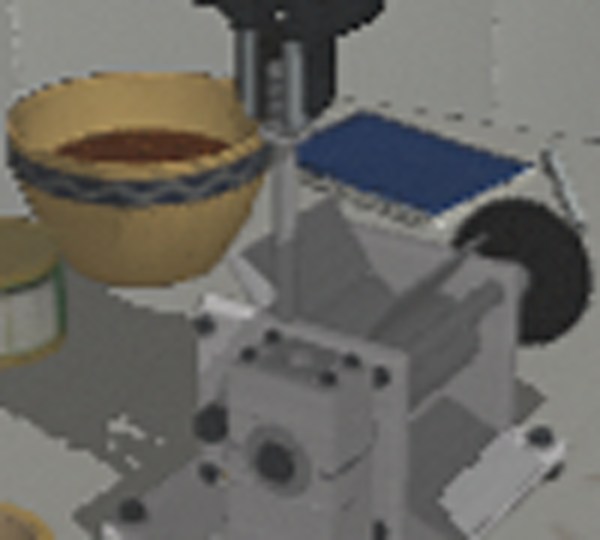

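```bash
python3 - <<'E'
from h import *
import pickle
a,b=pickle.load(open("c1.pkl","rb"))
print("bore scene",ray(a,245,204.2,120),"pred px of bore(550.4,40,120)",proj(a,[550.4,40,120]))
print("tip px pred",proj(a,[552.3,52,141.5]),proj(a,[552.3,52,170]))
g=cv2.cvtColor(a["pixels"],cv2.COLOR_RGB2GRAY)
print(g[188:212,236:256])
print("bore top",proj(b,[550.4,40,120]))
E
```

```text
bore scene [551.12693292  38.12729401 120.        ] pred px of bore(550.4,40,120) (np.float64(244.93929388632728), np.float64(204.56172062306527))
tip px pred (np.float64(242.19008846267695), np.float64(199.00555376197056)) (np.float64(242.0948427832535), np.float64(188.96366315883162))
[[101  85  87  89  86  91  95  91  85  90  88  90  90  92  89  92  88  88
   90  88]
 [138 100  87  88  86  91  95  93  86  90  89  89  90  91  89  88  89  90
   91  91]
 [139 137 100  85  84  91  95  92  82  89  89  90  91  89  88  89  89  93
   90  87]
 [139 141 139 102  81  90  95  91  83  90  89  90  87  89  91  88  91  91
   89  83]
 [135 141 143 142  97  86  94  91  84  89  88  88  88  90  91  91  90  84
   85  87]
 [121 138 143 142 120  96  94  92  84  88  90  90  90  92  90  87  85  85
   85  87]
 [110 133 140 140 123  97  94  92  83  87  90  90  90  89  88  87  86  88
   87  87]
 [121 118 136 142 103  90  93  91  83  88  90  90  88  87  84  85  88  87
   88  89]
 [170 146 121  99  81  91  95  91  83  87  92  88  86  85  85  88  89  89
   90  88]
 [178 136 115 109  95  89  94  90  85  85  84  
[... 601 characters left out ...]
  84  82  89  75  59
   83 118]
 [ 80  92  89  86  83  84  79  96 109 104  99  88  85  83  88  97  68  50
   53 102]
 [107 105  96  92  90  88  88  87  86  85  85  84  86  80 101  97  90  83
   84  94]
 [112 112 111 108 101 100  94  90  89  90  85  84  67  54  59  98 105 104
  102 104]
 [115 115 116 114 115 112 109 102 100  97  91  99  70  50  50  93 105 107
  105 107]
 [112 114 113 115 114 115 115 115 113 107 104  97  90  81  85  95 103 105
  105 107]
 [114 114 113 114 114 114 115 115 116 115 114 113 106 106 105 104 106 104
  104 105]
 [118 114 115 113 115 114 114 114 115 115 116 117 117 116 111 106 106 104
  105 105]]
bore top (np.float64(261.1022713552328), np.float64(194.31809463283412))
```

Request:
play_rows([
  [-0.045, -0.33, 0, 0, 0, 0, -1],
  [0, 0, -0.4, 0, 0, 0, -1],
  [0, 0, 0, 0, 0, 0, -1],
  [0, 0, 0, 0, 0, 0, -1],
  [0, 0, 0, 0, 0, 0, -1],
])

```text
time_s: 3.92
eef_pos: [550.7, 40.7, 219.0]
ee_rot: [0.0, 0.75, 0.662, 0.0]
force: [0.4, 1.0, -0.1]
grip_width: 0.141
```

```bash
python3 - <<'E'
from h import *
a=capture("scene"); s=sensors.sense(); print(s["eef_pos"],s["force"])
u,v=map(int,proj(a,[550,40,130])); print(u,v)
save(a,"mouth.png",(u-30,v-25,u+30,v+25),10)
E
```

```text
[550.82738778  40.69047803 219.11523855] [ 0.82139604  0.07579424 -1.08221409]
245 201
```

View pics/mouth.png

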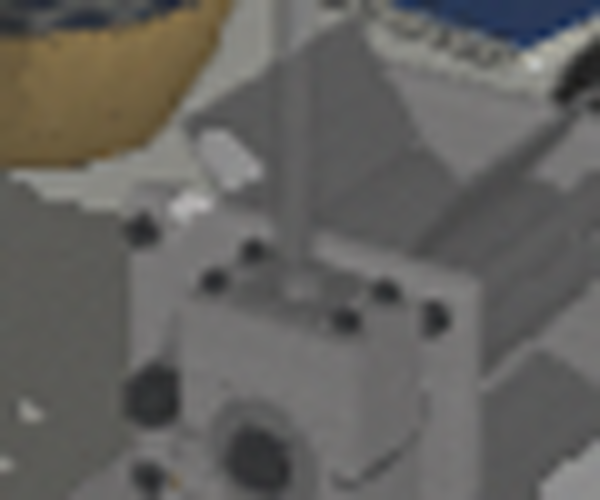

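Request:
play_rows([
  [-0.03, -0.02, 0, 0, 0, 0, -1],
  [0, 0, -0.1, 0, 0, 0, -1],
  [0, 0, -0.1, 0, 0, 0, -1],
  [0, 0, -0.1, 0, 0, 0, -1],
  [0, 0, 0, 0, 0, 0, -1],
])

```text
time_s: 4.38
eef_pos: [549.2, 39.5, 205.5]
ee_rot: [-0.0, 0.75, 0.661, -0.0]
force: [-0.2, -1.0, -1.8]
grip_width: 0.137
```

Request:
play_rows([
  [0, 0, -0.15, 0, 0, 0, -1],
  [0, 0, -0.15, 0, 0, 0, -1],
  [0, 0, -0.05, 0, 0, 0, -1],
  [0, 0, 0, 0, 0, 0, -1],
])

```text
time_s: 4.72
eef_pos: [549.2, 39.5, 191.7]
ee_rot: [-0.0, 0.75, 0.661, -0.0]
force: [-0.2, 0.5, 0.1]
grip_width: 0.144
```

Request:
play_rows([
  [0, 0, -0.05, 0, 0, 0, -1],
  [0, 0, -0.03, 0, 0, 0, -1],
  [0, 0, 0, 0, 0, 0, -1],
])

```text
time_s: 4.97
eef_pos: [549.3, 39.5, 189.1]
ee_rot: [-0.0, 0.75, 0.661, -0.0]
force: [-0.2, 0.6, -0.9]
grip_width: 0.142
```

Request:
play_rows([
  [0, 0, 0, 0, 0, 0, -0.5],
  [0, 0, 0, 0, 0, 0, -0.2],
  [0, 0, 0, 0, 0, 0, 0],
  [0, 0, 0, 0, 0, 0, 0],
  [0, 0, 0.6, 0, 0, 0, 0],
  [0, 0, 0.8, 0, 0, 0, 0],
  [0, 0, 0.4, 0, 0, 0, 0],
])

```text
time_s: 5.55
eef_pos: [550.0, 39.4, 264.6]
ee_rot: [0.001, 0.75, 0.661, 0.001]
force: [0.1, 0.1, 0.1]
grip_width: 0.496
```

```bash
cat >> h.py <<'E'
def pin(c):
    "highest points of the pin standing in the bore, scene view"
    p=cloud(c); m=(abs(p[...,0]-549)<16)&(abs(p[...,1]-40)<16)&(p[...,2]>123)&(p[...,2]<225)
    q=p[m]; q=q[q[:,2]<np.inf]
    t=q[:,2].max() if len(q) else None
    k=q[q[:,2]>t-20] if len(q) else q
    return t, k.mean(0) if len(q) else None
E
python3 - <<'E'
from h import *
a=capture("scene"); s=sensors.sense(); print(s["eef_pos"],s["force"],s["joints"])
print(pin(a))
E
```

```text
[550.74829033  39.34377115 266.84690058] [ 0.04633253 -0.49672768  2.51929988] [-1.40897738e-01  3.46512599e-01  1.35884479e+00 -1.35415472e-05
  1.42827729e+00 -1.51424474e-02]
(np.float64(212.46414885273208), array([548.96405853,  44.269073  , 203.39657779]))
```

Request:
play_rows([
  [-0.127, -0.331, 0, 0, 0, -1, 0],
  [-0.127, -0.331, 0, 0, 0, -1, 0],
  [-0.127, -0.331, 0, 0, 0, -1, 0],
  [-0.127, -0.331, 0, 0, 0, -1, 0],
  [-0.127, -0.331, 0, 0, 0, -1, 0],
  [-0.127, -0.331, 0, 0, 0, -1, 0],
  [-0.127, -0.331, 0, 0, 0, -1, 0],
  [-0.127, -0.331, 0, 0, 0, -1, 0],
])

```text
time_s: 6.27
eef_pos: [508.4, -67.0, 261.0]
ee_rot: [-0.0, 0.955, 0.297, -0.0]
force: [-1.0, -0.5, -0.3]
grip_width: 0.501
```

Request:
play_rows([
  [-0.127, -0.331, 0, 0, 0, -1, 0],
  [-0.127, -0.331, 0, 0, 0, -1, 0],
  [-0.127, -0.331, 0, 0, 0, -1, 0],
  [-0.127, -0.331, 0, 0, 0, -1, 0],
  [-0.127, -0.331, 0, 0, 0, -1, 0],
  [-0.127, -0.331, 0, 0, 0, -1, 0],
  [-0.127, -0.331, 0, 0, 0, -1, 0],
  [0, 0, 0, 0, 0, 0, 0],
])

```text
time_s: 6.93
eef_pos: [472.5, -160.8, 260.9]
ee_rot: [0.0, 0.998, -0.066, -0.0]
force: [-0.7, 0.5, 0.3]
grip_width: 0.495
```

Request:
play_rows([
  [0, 0, -0.3, -0.125, -0.992, 0, 0],
  [0, 0, -0.3, -0.125, -0.992, 0, 0],
  [0, 0, -0.3, -0.125, -0.992, 0, 0],
  [0, 0, -0.3, -0.125, -0.992, 0, 0],
  [0, 0, -0.3, -0.125, -0.992, 0, 0],
  [0, 0, -0.3, 0, 0, 0, 0],
  [0, 0, 0, 0, 0, 0, 0],
])

```text
time_s: 7.52
eef_pos: [471.8, -157.9, 187.0]
ee_rot: [0.015, 0.965, -0.06, 0.257]
force: [0.4, -0.1, -0.7]
grip_width: 0.505
```

```bash
cat >> h.py <<'E'
YA=np.array([.1253,.9921,0]); XA=np.array([.9921,-.1253,0])
def tool():
    s=sensors.sense(); q=s["ee_rot"]; M=R.from_quat([q[1],q[2],q[3],q[0]]).as_matrix()
    z=-M[:,2]; print("eef",s["eef_pos"].round(1),"tilt",np.degrees([np.arctan2(z@XA,z[2]),np.arctan2(z@YA,z[2])]).round(1),"jaw",M[:,1].round(3),"F",s["force"].round(1),"T",s["wrist_torque"].round(2),"g",round(s["grip_width"],3)); return s,M
E
python3 - <<'E'
from h import *
s,M=tool(); A=np.array([524.3,-165.4,76]); t=np.radians(-30)
for r in (100,16): 
    P=A+r*(np.sin(t)*XA+np.array([0,0,np.cos(t)])); print(r,P,(P-s["eef_pos"])/40)
print(s["joints"], pin(capture("scene")))
E
```

```text
eef [ 471.8 -157.9  187. ] tilt [-29.8  -0.1] jaw [-0.124 -0.992 -0.002] F [ 0.4 -0.1 -0.7] T [0.01 0.25 0.  ] g 0.505
100 [ 474.695      -159.135       162.60254038] [ 0.07299982 -0.03030958 -0.60913827]
16 [ 516.3632     -164.3976       89.85640646] [ 1.11470482 -0.16187458 -2.42779162]
[-0.70713447  0.06727451  2.021445    0.46390785  0.66107775  0.67591154] (np.float64(212.5268782048659), array([549.10315024,  44.13432489, 203.97363484]))
```

Request:
play_rows([
  [0.07, -0.03, -0.61, 0, 0, 0, 0],
  [0.26, -0.033, -0.455, 0, 0, 0, 0],
  [0.26, -0.033, -0.455, 0, 0, 0, 0],
  [0.26, -0.033, -0.455, 0, 0, 0, 0],
  [0.26, -0.033, -0.455, 0, 0, 0, 0],
  [0, 0, 0, 0, 0, 0, 0],
], squeeze=20)

```text
time_s: 8.07
eef_pos: [518.7, -165.0, 90.1]
ee_rot: [0.015, 0.964, -0.06, 0.257]
force: [0.5, -0.2, 0.3]
grip_width: 0.498
```

```bash
python3 - <<'E'
from h import *
s,M=tool(); c=capture("scene"); t=capture("top"); u,v=map(int,proj(t,[520,-165,110])); u2,v2=map(int,proj(c,[520,-165,110]))
i1=t["pixels"][v-30:v+30,u-35:u+35]; i2=c["pixels"][v2-30:v2+30,u2-35:u2+35]
cv2.imwrite("pics/wheel.png",cv2.resize(np.hstack([i1,i2])[...,::-1],None,fx=5.6,fy=5.6,interpolation=cv2.INTER_CUBIC)); print(pin(c),u,v,u2,v2)
E
```

```text
eef [ 518.7 -165.    90.1] tilt [-29.9  -0.2] jaw [-0.123 -0.992 -0.002] F [ 0.5 -0.2  0.3] T [0.04 0.28 0.05] g 0.498
(np.float64(213.95243045256325), array([548.93178529,  44.59333851, 204.67500126])) 343 208 283 180
```

View pics/wheel.png

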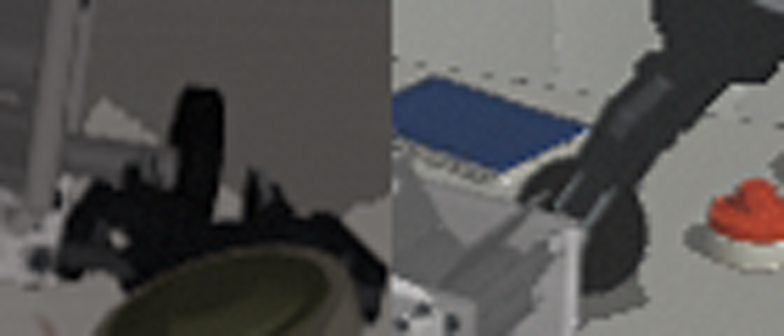

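The fingers (135,175)/(255,185) straddle the wheel rim (200,150), clear of the cheek. Pinching gently.

Request:
play_rows([
  [0, 0, 0, 0, 0, 0, -0.4],
  [0, 0, 0, 0, 0, 0, -0.7],
  [0, 0, 0, 0, 0, 0, -1],
  [0, 0, 0, 0, 0, 0, -1],
  [0, 0, 0, 0, 0, 0, -1],
], squeeze=20)

```text
time_s: 8.58
eef_pos: [517.8, -164.4, 93.6]
ee_rot: [0.015, 0.964, -0.06, 0.259]
force: [-0.4, 9.8, 6.5]
grip_width: 0.183
```

```bash
cat >> h.py <<'E'
def arc(t,dt,r=16,n=1):
    "row for turning dt deg about the axle from tilt t deg, TCP radius r"
    t0,t1=np.radians(t),np.radians(t+dt); d=r*((np.sin(t1)-np.sin(t0))*XA+np.array([0,0,np.cos(t1)-np.cos(t0)]))
    return np.r_[d/40,YA*dt/6].round(3)
E
python3 - <<'E'
from h import *
s,M=tool(); print(pin(capture("scene")))
for t in range(-30,34,4): print(t,arc(t,4).tolist())
E
```

```text
eef [ 517.8 -164.4   93.6] tilt [-30.1  -0.1] jaw [-0.124 -0.992 -0.002] F [-0.4  9.8  6.5] T [ 1.12 -0.26  0.56] g 0.183
(np.float64(213.6631089418549), array([554.31218024,  44.18256209, 204.48487232]))
-30 [0.024, -0.003, 0.013, 0.084, 0.661, 0.0]
-26 [0.025, -0.003, 0.011, 0.084, 0.661, 0.0]
-22 [0.026, -0.003, 0.01, 0.084, 0.661, 0.0]
-18 [0.027, -0.003, 0.008, 0.084, 0.661, 0.0]
-14 [0.027, -0.003, 0.006, 0.084, 0.661, 0.0]
-10 [0.027, -0.003, 0.004, 0.084, 0.661, 0.0]
-6 [0.028, -0.003, 0.002, 0.084, 0.661, 0.0]
-2 [0.028, -0.003, 0.0, 0.084, 0.661, 0.0]
2 [0.028, -0.003, -0.002, 0.084, 0.661, 0.0]
6 [0.027, -0.003, -0.004, 0.084, 0.661, 0.0]
10 [0.027, -0.003, -0.006, 0.084, 0.661, 0.0]
14 [0.027, -0.003, -0.008, 0.084, 0.661, 0.0]
18 [0.026, -0.003, -0.01, 0.084, 0.661, 0.0]
22 [0.025, -0.003, -0.011, 0.084, 0.661, 0.0]
26 [0.024, -0.003, -0.013, 0.084, 0.661, 0.0]
30 [0.023, -0.003, -0.015, 0.084, 0.661, 0.0]
```

Request:
play_rows([
  [0, 0.04, 0, 0, 0, 0, -1],
  [0, 0, 0, 0, 0, 0, -1],
])

```text
time_s: 8.8
eef_pos: [517.9, -164.4, 93.5]
ee_rot: [0.017, 0.964, -0.061, 0.259]
force: [-5.7, 0.6, 8.9]
grip_width: 0.178
```

Request:
play_rows([
  [0.027, -0.003, 0.014, 0.084, 0.661, 0, -1],
  [0.028, -0.003, 0.012, 0.084, 0.661, 0, -1],
  [0, 0, 0, 0, 0, 0, -1],
])

```text
time_s: 9.05
eef_pos: [520.2, -164.6, 94.2]
ee_rot: [0.012, 0.98, -0.061, 0.191]
force: [-14.1, -4.3, 12.3]
grip_width: 0.177
```

```bash
python3 - <<'E'
from h import *
s,M=tool(); print(pin(capture("scene")))
E
```

```text
eef [ 520.2 -164.6   94.2] tilt [-22.1   0. ] jaw [-0.125 -0.992  0.001] F [-14.1  -4.3  12.3] T [-0.63  1.82 -0.52] g 0.177
(np.float64(212.7933463983381), array([547.06929292,  45.72213035, 204.54809562]))
```

Request:
play_rows([
  [-0.02, 0, 0.05, 0, 0, 0, -1],
  [0, 0, 0, 0, 0, 0, -1],
])

```text
time_s: 9.27
eef_pos: [518.8, -164.4, 94.7]
ee_rot: [0.012, 0.979, -0.062, 0.193]
force: [3.7, -3.9, -9.7]
grip_width: 0.177
```

Request:
play_rows([
  [0.034, -0.01, -0.006, 0.084, 0.661, 0, -1],
  [0.027, -0.003, 0.009, 0.084, 0.661, 0, -1],
  [0, 0, 0, 0, 0, 0, -1],
])

```text
time_s: 9.52
eef_pos: [521.6, -164.8, 95.3]
ee_rot: [0.007, 0.991, -0.062, 0.122]
force: [-7.1, -4.1, 5.5]
grip_width: 0.18
```

```bash
cat >> h.py <<'E'
def look():
    s,M=tool(); z=-M[:,2]; x=M[:,0]*np.sign(M[:,0]@XA); F=s["force"]; p=pin(capture("scene"))
    print("radial %.1f tang %.1f Ty %.2f pin top %.1f"%(F@z,F@x,s["wrist_torque"]@YA,p[0]),p[1].round(1))
E
python3 -c "
from h import *
look()"
```

```text
eef [ 521.6 -164.8   95.3] tilt [-14.1  -0.1] jaw [-0.124 -0.992 -0.001] F [-7.1 -4.1  5.5] T [-0.49  1.25 -0.28] g 0.18
radial 6.9 tang -5.0 Ty 1.18 pin top 212.6 [541.3  45.9 204.3]
```

Request:
play_rows([
  [0.022, -0.006, 0.018, 0.084, 0.661, 0, -1],
  [0.03, -0.003, 0.005, 0.084, 0.661, 0, -1],
  [0, 0, 0, 0, 0, 0, -1],
])

```text
time_s: 9.82
eef_pos: [523.5, -165.1, 95.7]
ee_rot: [0.002, 0.997, -0.062, 0.053]
force: [-6.5, -4.1, 1.3]
grip_width: 0.183
```

```bash
python3 -c "
from h import *
look()"
```

```text
eef [ 523.5 -165.1   95.7] tilt [-6.1 -0.1] jaw [-0.124 -0.992 -0.002] F [-6.5 -4.1  1.3] T [-0.53  1.17 -0.23] g 0.183
radial 1.9 tang -5.7 Ty 1.10 pin top 212.8 [541.4  45.6 204.7]
```

Request:
play_rows([
  [0.018, -0.006, 0.002, 0.052, 0.413, 0, -1],
  [0.02, -0.003, 0.001, 0.052, 0.413, 0, -1],
  [0, 0, 0, 0, 0, 0, -1],
])

```text
time_s: 10.12
eef_pos: [525.0, -165.3, 95.7]
ee_rot: [-0.0, 0.998, -0.062, 0.011]
force: [-2.5, -2.8, -3.5]
grip_width: 0.182
```

```bash
python3 -c "
from h import *
look()"
```

```text
eef [ 525.  -165.3   95.7] tilt [-1.3 -0.1] jaw [-0.124 -0.992 -0.002] F [-2.5 -2.8 -3.5] T [-0.41  0.69 -0.17] g 0.182
radial -3.5 tang -2.2 Ty 0.63 pin top 212.8 [541.2  45.6 204.2]
```

Request:
play_rows([
  [0.021, -0.006, -0.006, 0.052, 0.413, 0, -1],
  [0.021, -0.003, -0.002, 0.052, 0.413, 0, -1],
  [0, 0, 0, 0, 0, 0, -1],
])

```text
time_s: 10.42
eef_pos: [526.7, -165.5, 95.5]
ee_rot: [-0.003, 0.998, -0.062, -0.032]
force: [-3.5, -1.6, -2.1]
grip_width: 0.182
```

```bash
python3 -c "
from h import *
look()"
```

```text
eef [ 526.7 -165.5   95.5] tilt [ 3.7 -0.1] jaw [-0.125 -0.992 -0.002] F [-3.5 -1.6 -2.1] T [-0.32  0.64 -0.14] g 0.182
radial -2.3 tang -3.1 Ty 0.59 pin top 212.5 [541.2  46.  204.3]
```

Request:
play_rows([
  [0.021, -0.004, -0.005, 0.052, 0.413, 0, -1],
  [0.021, -0.003, -0.003, 0.052, 0.413, 0, -1],
  [0, 0, 0, 0, 0, 0, -1],
])

```text
time_s: 10.72
eef_pos: [528.3, -165.7, 95.2]
ee_rot: [-0.006, 0.995, -0.062, -0.076]
force: [-4.7, -0.9, -2.4]
grip_width: 0.181
```

```bash
python3 -c "
from h import *
look()"
```

```text
eef [ 528.3 -165.7   95.2] tilt [ 8.7 -0.1] jaw [-0.125 -0.992 -0.002] F [-4.7 -0.9 -2.4] T [-0.2   0.56 -0.1 ] g 0.181
radial -3.0 tang -4.1 Ty 0.53 pin top 211.3 [542.6  45.9 202.6]
```

Request:
play_rows([
  [0.013, -0.002, -0.005, 0.032, 0.248, 0, -1],
  [0.013, -0.002, -0.003, 0.032, 0.248, 0, -1],
  [0, 0, 0, 0, 0, 0, -1],
])

```text
time_s: 11.02
eef_pos: [529.3, -165.9, 95.0]
ee_rot: [-0.007, 0.993, -0.062, -0.101]
force: [-2.3, -1.6, -5.7]
grip_width: 0.182
```

```bash
python3 -c "
from h import *
look()"
```

```text
eef [ 529.3 -165.9   95. ] tilt [11.7 -0.1] jaw [-0.125 -0.992 -0.002] F [-2.3 -1.6 -5.7] T [-0.12  0.31 -0.1 ] g 0.182
radial -6.0 tang -0.9 Ty 0.29 pin top 167.4 [548.8  42.7 159.2]
```

Pin dropped 45 mm through the sleeve onto the plunger. Releasing the wheel and retreating.

Request:
play_rows([
  [0, 0, 0, 0, 0, 0, -0.3],
  [0, 0, 0, 0, 0, 0, 0],
  [0, 0, 0, 0, 0, 0, 0],
  [0.09, -0.01, 0.4, 0, 0, 0, 0],
  [0.18, -0.02, 0.8, 0, 0, 0, 0],
  [0.18, -0.02, 0.8, 0, 0, 0, 0],
  [0, 0.2, 0.9, -0.122, -0.967, 0, -1],
  [0, 0.2, 0.9, -0.122, -0.967, 0, -1],
], squeeze=40)

```text
time_s: 11.73
eef_pos: [548.4, -152.1, 248.4]
ee_rot: [-0.001, 0.998, -0.063, 0.003]
force: [0.5, -0.0, 0.3]
grip_width: 0.227
```

Request:
play_rows([
  [0, 0.6, 0, 0, 0, 0, -1],
  [0, 0.8, 0, 0, 0, 0, -1],
  [0, 0.8, 0, 0, 0, 0, -1],
  [0, 0.8, 0, 0, 0, 0, -1],
  [0, 0.8, 0, 0, 0, 0, -1],
  [0, 0.6, 0, 0, 0, 0, -1],
  [0, 0, 0, 0, 0, 0, -1],
  [0, 0, 0, 0, 0, 0, -1],
])

```text
time_s: 12.4
eef_pos: [547.5, 24.8, 247.9]
ee_rot: [-0.001, 0.998, -0.062, 0.001]
force: [-0.5, -0.4, 0.0]
grip_width: -0.0
```

```bash
python3 -c "
from h import *
look(); a=capture('scene'); u,v=map(int,proj(a,[550,40,150])); save(a,'drop.png',(u-45,v-35,u+45,v+35),6)"
```

```text
eef [547.5  24.8 247.9] tilt [-0.1 -0.1] jaw [-0.123 -0.992 -0.001] F [-0.5 -0.4  0. ] T [-0.    0.05 -0.03] g -0.0
radial 0.0 tang -0.4 Ty 0.05 pin top 166.4 [551.8  42.2 158. ]
```

View pics/drop.png

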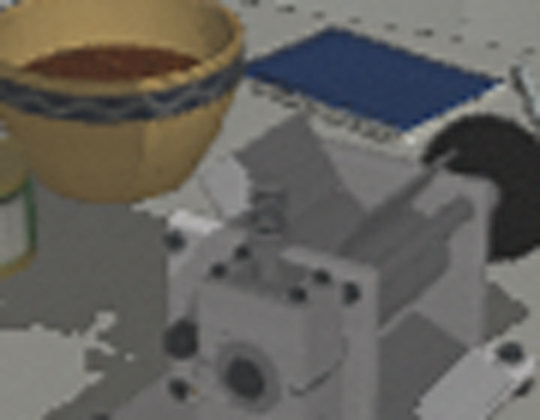

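Pin stands in the bore with grip at (268,215), its flange ~16 mm above the housing. Moving over it with shut fingers.

Request:
play_rows([
  [0.055, 0.375, -0.3, 0, 0, 0, -1],
  [0, 0, -0.7, 0, 0, 0, -1],
  [0, 0, -0.5, 0, 0, 0, -1],
  [0, 0, -0.3, 0, 0, 0, -1],
  [0, 0, 0, 0, 0, 0, -1],
  [0, 0, 0, 0, 0, 0, -1],
])

```text
time_s: 13.0
eef_pos: [549.8, 38.0, 175.4]
ee_rot: [-0.001, 0.998, -0.064, -0.0]
force: [-0.0, 0.1, -0.1]
grip_width: 0.003
```

Request:
play_rows([
  [0, 0, -0.08, 0, 0, 0, -1],
  [0, 0, -0.08, 0, 0, 0, -1],
  [0, 0, 0, 0, 0, 0, -1],
])

```text
time_s: 13.25
eef_pos: [549.7, 38.7, 168.9]
ee_rot: [-0.001, 0.998, -0.063, 0.0]
force: [-1.2, 0.3, -0.1]
grip_width: 0.002
```

Request:
play_rows([
  [0, 0.02, -0.06, 0, 0, 0, -1],
  [0, 0, -0.04, 0, 0, 0, -1],
  [0, 0, 0, 0, 0, 0, -1],
])

```text
time_s: 13.5
eef_pos: [549.6, 39.8, 164.7]
ee_rot: [-0.001, 0.998, -0.063, -0.0]
force: [-0.3, -0.7, 0.2]
grip_width: 0.001
```

Request:
play_rows([
  [0, 0, -0.05, 0, 0, 0, -1],
  [0, 0, 0, 0, 0, 0, -1],
])

```text
time_s: 13.67
eef_pos: [549.8, 39.8, 163.0]
ee_rot: [-0.001, 0.998, -0.063, 0.0]
force: [0.3, -0.5, -0.5]
grip_width: 0.003
```

```bash
python3 -c "
from h import *
look(); a=capture('scene'); u,v=map(int,proj(a,[550,40,150])); save(a,'push.png',(u-35,v-30,u+35,v+30),8)
p=cloud(a); 
for dv in range(-14,16,1): print(v+dv,p[v+dv,u-3:u+4,2].round(0),p[v+dv,u-3:u+4,1].round(0))"
```

```text
eef [549.8  39.8 163. ] tilt [-0.  -0.1] jaw [-0.125 -0.992 -0.001] F [ 0.3 -0.5 -0.5] T [-0.03 -0.05 -0.  ] g 0.003
radial -0.5 tang 0.4 Ty -0.06 pin top 224.8 [541.8  42.5 214.7]
180 [194. 196. 197. 195. 193. 196. 192.] [50. 53. 53. 49. 44. 49. 40.]
181 [194. 193. 193. 192. 191. 192. 190.] [55. 53. 52. 48. 46. 46. 42.]
182 [190. 190. 193. 188. 188. 189. 188.] [53. 52. 56. 46. 46. 45. 43.]
183 [186. 189. 187. 186. 186. 186. 184.] [52. 55. 52. 48. 46. 46. 41.]
184 [185. 185. 186. 182. 183. 183. 182.] [53. 54. 54. 46. 47. 46. 42.]
185 [179. 181. 182. 181. 180.  nan 180.] [47. 51. 53. 49. 46. nan 43.]
186 [177. 179. 180. 179. 177. 178. 175.] [49. 53. 53. 50. 46. 46. 40.]
187 [176. 176. 178. 176. 175. 175. 173.] [54. 51. 54. 49. 46. 46. 41.]
188 [172. 172. 174. 173. 173. 172. 172.] [50. 50. 53. 49. 48. 45. 44.]
189 [166. 166. 167. 168. 169. 169. 167.] [44. 44. 45. 46. 46. 45. 41.]
190 [163. 163. 165. 165. 167. 113. 111.] [ 45.  44.  46.  45.  48. -54. -59.]
191 [159. 161. 162. 160. 159. 111. 109.] [ 43.  46.  46.  41.  39. -51. -56.]
192 [158. 158. 159. 158. 156. 108. 109.] [ 45.  44.  
[... 573 characters left out ...]
 136. 137. 137. 137. 138. 117.] [48. 47. 47. 45. 45. 45.  8.]
201 [135. 134. 134. 134. 134. 115. 116.] [51. 49. 48. 46. 45. 11. 12.]
202 [121. 129. 129. 129. 121. 122. 113.] [32. 44. 43. 42. 28. 27. 11.]
203 [120. 125. 125. 125. 121. 121. 122.] [35. 43. 41. 41. 33. 31. 32.]
204 [120. 122. 123. 123. 120. 120. 122.] [40. 43. 43. 42. 36. 36. 37.]
205 [119. 119. 120. 119. 122. 122. 123.] [44. 43. 43. 41. 44. 43. 43.]
206 [122. 121. 121. 121. 121. 122. 121.] [54. 51. 50. 49. 47. 48. 45.]
207 [118. 119. 120. 120. 122. 118. 123.] [51. 52. 54. 53. 54. 47. 53.]
208 [117. 119. 117. 117. 117. 116. 120.] [56. 57. 53. 52. 51. 49. 54.]
209 [115. 118. 117. 117. 119. 116. 120.] [57. 60. 59. 57. 59. 53. 58.]
```

View pics/push.png

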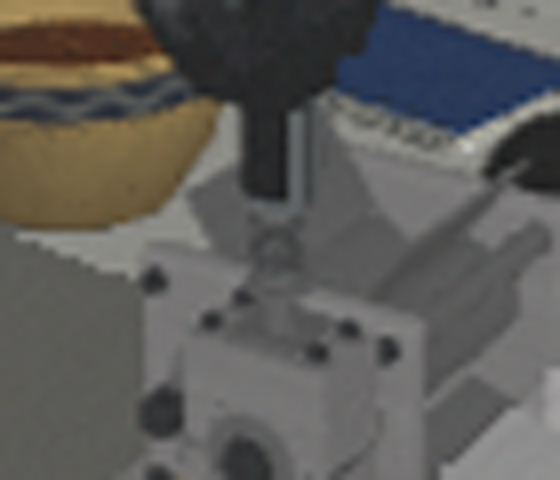

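The shut fingers (270,190) sit right on the pin's head (278,210), flange (275,265) still ~14 mm up. Pressing on in small steps.

Request:
play_rows([
  [0, 0, -0.05, 0, 0, 0, -1],
  [0, 0, -0.05, 0, 0, 0, -1],
  [0, 0, 0, 0, 0, 0, -1],
])

```text
time_s: 14.02
eef_pos: [549.6, 39.8, 158.8]
ee_rot: [-0.001, 0.998, -0.063, -0.0]
force: [-0.6, 0.1, -0.5]
grip_width: 0.001
```

Request:
play_rows([
  [0, 0, -0.04, 0, 0, 0, -1],
  [0, 0, 0, 0, 0, 0, -1],
])

```text
time_s: 14.18
eef_pos: [549.6, 39.7, 157.1]
ee_rot: [-0.001, 0.998, -0.063, -0.0]
force: [-0.1, 0.2, 0.9]
grip_width: 0.004
```

```bash
cat >> h.py <<'E'
def flange():
    a=capture("scene"); p=cloud(a); u,v=map(int,proj(a,[550,40,135])); q=p[v-18:v+12,u-4:u+3]
    print("rows z,y:",[(v-18+i,int(np.nanmedian(r[:,2])),int(np.nanmedian(r[:,1]))) for i,r in enumerate(q)])
    return a
E
python3 -c "
from h import *
tool(); a=flange(); b=capture('top'); u,v=map(int,proj(a,[550,40,150])); save(a,'push2.png',(u-25,v-20,u+25,v+20),12)"
```

```text
eef [549.6  39.7 157.1] tilt [ 0.  -0.1] jaw [-0.125 -0.992 -0.001] F [-0.1  0.2  0.9] T [ 0.    0.05 -0.01] g 0.004
rows z,y: [(181, 191, 49), (182, 189, 49), (183, 186, 51), (184, 183, 49), (185, 180, 49), (186, 178, 52), (187, 174, 49), (188, 172, 50), (189, 169, 51), (190, 167, 50), (191, 162, 45), (192, 158, 44), (193, 154, 44), (194, 151, 42), (195, 149, 41), (196, 146, 43), (197, 142, 44), (198, 140, 43), (199, 138, 44), (200, 134, 41), (201, 131, 44), (202, 130, 44), (203, 128, 46), (204, 120, 41), (205, 120, 43), (206, 121, 50), (207, 120, 52), (208, 117, 55), (209, 116, 56), (210, 113, 56)]
```

View pics/push2.png

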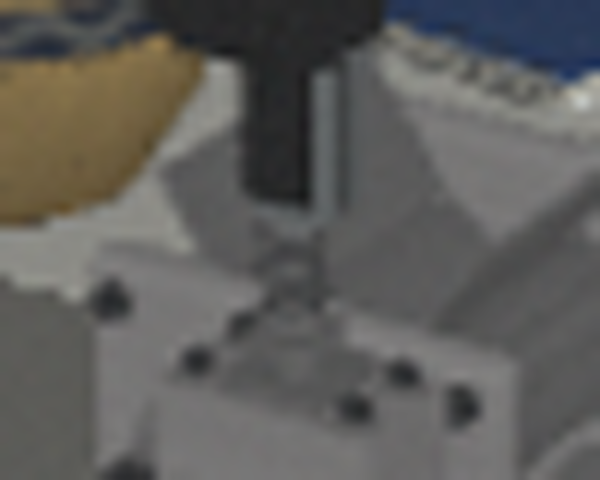

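The flange (293,325) came down with the tool to ~7 mm above the housing; the pin is sinking. Continue.

Request:
play_rows([
  [0, 0, -0.05, 0, 0, 0, -1],
  [0, 0, -0.05, 0, 0, 0, -1],
  [0, 0, 0, 0, 0, 0, -1],
])

```text
time_s: 14.53
eef_pos: [549.6, 39.8, 153.1]
ee_rot: [-0.001, 0.998, -0.063, -0.0]
force: [0.5, 0.2, -0.2]
grip_width: -0.002
```

Request:
play_rows([
  [0, 0, -0.025, 0, 0, 0, -1],
  [0, 0, 0, 0, 0, 0, -1],
])

```text
time_s: 14.7
eef_pos: [549.7, 39.7, 152.2]
ee_rot: [-0.001, 0.998, -0.063, -0.0]
force: [-0.9, 0.0, 1.6]
grip_width: -0.001
```

Request:
play_rows([
  [0, 0, -0.025, 0, 0, 0, -1],
  [0, 0, 0, 0, 0, 0, -1],
])

```text
time_s: 14.87
eef_pos: [549.8, 39.7, 151.4]
ee_rot: [-0.001, 0.998, -0.063, 0.0]
force: [-0.9, 0.0, 3.0]
grip_width: 0.001
```

```bash
python3 -c "
from h import *
tool(); a=flange()"
```

```text
eef [549.8  39.7 151.4] tilt [-0.  -0.1] jaw [-0.125 -0.992 -0.001] F [-0.9  0.   3. ] T [-0.03  0.07  0.01] g 0.001
rows z,y: [(181, 195, 54), (182, 188, 50), (183, 187, 50), (184, 183, 49), (185, 180, 49), (186, 178, 51), (187, 175, 50), (188, 172, 50), (189, 169, 49), (190, 167, 49), (191, 164, 51), (192, 161, 49), (193, 155, 45), (194, 152, 45), (195, 149, 43), (196, 145, 43), (197, 143, 43), (198, 140, 43), (199, 137, 43), (200, 135, 44), (201, 132, 42), (202, 128, 43), (203, 125, 43), (204, 124, 47), (205, 123, 48), (206, 121, 50), (207, 119, 53), (208, 117, 53), (209, 116, 56), (210, 113, 57)]
```

Request:
play_rows([
  [0, 0, -0.025, 0, 0, 0, -1],
  [0, 0, 0, 0, 0, 0, -1],
])

```text
time_s: 15.08
eef_pos: [549.9, 39.7, 151.2]
ee_rot: [-0.001, 0.998, -0.063, 0.0]
force: [-2.9, 0.2, 9.6]
grip_width: -0.0
```

Request:
play_rows([
  [0, 0, -0.02, 0, 0, 0, -1],
  [0, 0, 0, 0, 0, 0, -1],
])

```text
time_s: 15.25
eef_pos: [549.9, 39.7, 151.1]
ee_rot: [-0.001, 0.998, -0.063, 0.001]
force: [-5.3, -0.1, 15.5]
grip_width: -0.0
```

Request:
play_rows([
  [0, 0, -0.025, 0, 0, 0, -1],
  [0, 0, 0, 0, 0, 0, -1],
])

```text
time_s: 15.42
eef_pos: [550.0, 39.7, 151.0]
ee_rot: [-0.0, 0.998, -0.063, 0.001]
force: [-8.0, 1.4, 22.4]
grip_width: -0.001
```

Request:
play_rows([
  [0, 0, 0.1, 0, 0, 0, -1],
  [0, 0, 0.6, 0, 0, 0, -1],
  [0, 0, 0.9, 0, 0, 0, -1],
  [0, -0.8, 0.9, 0, 0, 0, -1],
  [0, -0.9, 0, 0, 0, 0, -1],
  [0, -0.9, 0, 0, 0, 0, -1],
  [0, 0, 0, 0, 0, 0, -1],
])

```text
time_s: 16.0
eef_pos: [549.5, -65.0, 243.3]
ee_rot: [0.0, 0.998, -0.065, -0.0]
force: [-0.5, -0.5, 0.5]
grip_width: -0.002
```

```bash
python3 -c "
from h import *
tool(); a=flange(); print(pin(a)); b=capture('top'); 
W=cloud(b); u,v=map(int,proj(b,[550,40,130])); p=W[v-12:v+12,u-12:u+12].reshape(-1,3); q=p[(p[:,2]>140)&(p[:,2]<175)]; print('top view head',len(q),q.mean(0) if len(q) else '',np.percentile(q[:,2],[50,90]) if len(q) else '')
f=p[(p[:,2]>121.5)&(p[:,2]<129)]; print('flange ring',len(f),np.median(f,0))
u,v=map(int,proj(a,[550,40,135]));i1=a['pixels'][v-25:v+25,u-30:u+30]
u,v=map(int,proj(b,[550,40,130]));i2=b['pixels'][v-25:v+25,u-30:u+30]
cv2.imwrite('pics/seat.png',cv2.resize(np.hstack([i1,i2])[...,::-1],None,fx=6.5,fy=6.5,interpolation=cv2.INTER_CUBIC))
x=W[200:235,155:185]"
```

```text
eef [549.5 -65.  243.3] tilt [0. 0.] jaw [-0.13  -0.992  0.   ] F [-0.5 -0.5  0.5] T [-0.05  0.01  0.02] g -0.002
rows z,y: [(181, 130, -74), (182, 129, -68), (183, 130, -60), (184, 129, -54), (185, 126, -54), (186, 124, -53), (187, 121, -52), (188, 119, -51), (189, 119, -44), (190, 117, -42), (191, 115, -39), (192, 113, -37), (193, 152, 39), (194, 152, 42), (195, 148, 42), (196, 146, 44), (197, 143, 42), (198, 140, 43), (199, 137, 45), (200, 134, 44), (201, 132, 43), (202, 127, 41), (203, 125, 44), (204, 124, 46), (205, 122, 48), (206, 121, 51), (207, 119, 52), (208, 117, 54), (209, 116, 56), (210, 114, 58)]
(np.float64(153.6158554221817), array([552.42864246,  43.00534041, 144.83754677]))
top view head 34 [551.27668054  40.63356112 151.3702098 ] [152.18412543 155.39648273]
flange ring 81 [547.25405846  44.86407356 123.17565007]
```

View pics/seat.png

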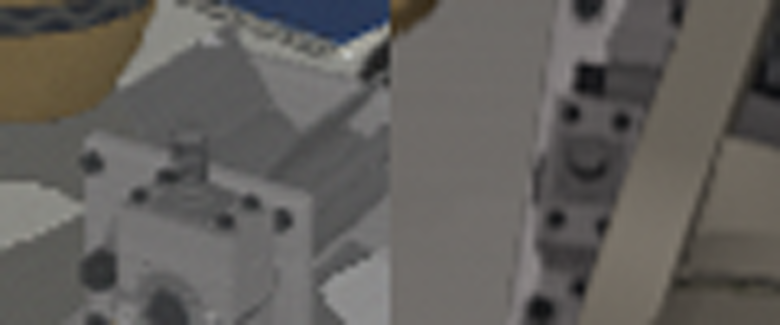

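The pin is seated: grip at (188,155) upright, flange on the housing. The robot is clear, so I'm handing in.

```bash
python3 -c "
from h import *
import pickle
c0=pickle.load(open('c0.pkl','rb'))['scene']; c=capture('scene')
for n,P in (('crank',[497.5,280,75]),('tape',[600,205,40]),('timer',[470,-240,35])):
    u,v=map(int,proj(c,P)); d=abs(c['pixels'][v-8:v+8,u-8:u+8].astype(int)-c0['pixels'][v-8:v+8,u-8:u+8]).mean(); print(n,d)
print(order.finish_job())"
```

```text
crank 20.748697916666668
tape 20.815104166666668
timer 19.143229166666668
the job is handed in; nothing more can be done
None
```

The lock pin is through the guide bore, a sleeve cross-hole and the lower bore, with its flange flush on the housing. I handed the job in at about 16 s; `finish_job` gave no verdict.

I took the long pin from the block and stood it in the guide bore. I then pinched the thumbwheel with 20 N and turned it about 42° in steps of 3 to 8°, until the pin dropped about 45 mm. After releasing the wheel I pressed the pin home with shut fingers, using at most about 22 N.

**Final checks that agreed:**
- **Height:** in the top view the pin's head reads about 152 mm high and the top of its flange about 123 mm, against about 151 and 123 mm when flush. The fingers stopped at 151.0 mm when I pressed.
- **Position:** the head is about 1 mm from the bore position I measured, and the pin stands upright in the last picture.
- **Clear of the work:** the arm was raised and away, touching nothing.

**Checks that disagreed or fell short:**
- **Plunger force:** I felt almost none between about 163 and 152 mm; the force only rose when the pin seated. The camera still showed the flange coming down with the tool and staying down after I let go.
- **Crank pin, timer and tape roll:** my last comparison with the first picture proved nothing. It showed the same difference, about 20 grey levels, at all three spots. That may come from the arm and its shadow having moved, but I didn't check. After lifting the lock pin out I made no move near them and felt no contact there, but I did not confirm their places separately.

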